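Press the amber flask down in the sprung ring of the mixer and hold it there

ROBOT

A 6-joint arm with a two-finger parallel gripper is mounted at the origin on a cart in front of the work surface, level with it; the furniture and walls round the work are solid. World frame = base frame: x ahead of the robot, y to its left, z up, the work surface at z = 0. Lengths are in mm, angles in rad, forces in N, time in s.
With the tool pointing down it reaches from about 400 to 925 mm from the base axis. Payload 12.5 kg.
Tool frame: the origin (TCP) lies midway between the tips of the shut fingers; the grasp point (between the pads) lies 19 mm behind it; z points along the fingers, y is the line along which they close (so a half turn about z gives the same grasp; the last joint's range is limited). The gripper opens to 95 mm and grips with 3 to 60 N. Pads are 20 mm wide; open, the fingers measure 119 mm over their backs; the gripper's body (75 mm by 180 mm) begins 59 mm behind the grasp point.
Start: joints at [-1.289, 0.491, 1.559, -0, 1.092, -0.106], TCP at [236.369, -578.599, 214.661] pointing down, gripper open.
Joint ranges: [-3.1, 3.1], [-0.84, 2.19], [0.05, 2.79], [-1.13, 4.28], [0.06, 2.93], [-2.69, 2.69]. Speed limits (rad/s): [2.22, 2.22, 2.79, 3.14, 3.14, 3.14].

INTERFACE

Orientations are given as [roll, pitch, yaw] about the fixed x, y, z axes, in that order (R = Rz(yaw) Ry(pitch) Rx(roll)).
In Python, from cell import * gives the robot as it stands.
- The arm moves only by the tool servo_tool, never from a script. Its argument "moves" is one flat list of numbers, 5 for each row, row after row: the shift along the world's x, y, z as a fraction of full scale, then the turn about the world's z as a fraction of full scale, then the opening, from 0 (shut) to 1 (fully open). A call has 1 to 12 rows; each row is the pose to reach, as a shift and turn from the pose commanded when the call began, turning the shorter way round; what a row does not reach only later rows make up. Full scale, the value 1, is 400 mm for a shift and 180 degrees for a turn. A row lasts 1/12 s, in which the tool goes at most 41.7 mm and 7.16 degrees, less where a joint would pass 70% of its speed; a pose out of reach is approached as far as the arm can. A call with a number of a shift or a turn outside -1 to 1 is refused whole. A call with a gripper value outside its range is refused whole. The fingers move at their own pace and stop on an object; the grip force is fixed at half the most. Time passes only in rows, so rows that repeat a pose let the fingers close. It gives the time, the measured TCP pose, the force, the opening and the grip force at its end, in the units of the state.
- state(): the state, without advancing time (a new reading comes with each control period).
- read_camera(name): name is "side" or "top"; returns (picture, depth): 420x560x3 uint8, blue, green, red; 420x560 float32, mm along the optical axis (not along the pixel's ray), 0 where there is no reading.
- get_calibration(name): a dict with "K" (3x3 intrinsics, pixels), "k1" (the pictures are not rectified: a ray, as slopes to the right and down, at radius r is drawn at 1 + k1 r^2 times it, then the intrinsics apply), "R" (3x3) and "t" (3): a world point X has camera coordinates R X + t. Camera axes: x right, y down, z forward; pixel columns grow to the right and rows downward; lengths in mm; the calibration is good to about 2 mm. A picture is of the moment at which its call begins. get_calibration takes no time and is no camera call.
- job_done(): hands the job in; it is judged then, once.
The state is a dict: "t": time; "joints": joint angles; "qvel": joint speeds; "tau": joint torques, N m; "eef_pos": TCP position; "tcp_rot": TCP orientation; "ft_force": force on the tool from outside, world axes, zero at the start; "moment": the same for the moment, N m; "opening": opening from 0.0 (shut) to 1.0 (fully open); "grip_force": force on a finger pad.
Only numpy, scipy, OpenCV 4.12 (cv2) and the standard library are available. Lean on these libraries where they do the work, as an engineer would, in place of code of your own. Each camera call takes 0.05 s, during which the arm holds its last target. There are 200 camera calls.

TASK

Mix the amber flask on the touch-start mixer, which runs only while its ring is pressed down: pick up the stoppered amber flask, set it upright in the blue sprung ring and push it down, firmly but without ramming it, until the ring is at the bottom of its travel. Keep hold of the flask and keep it pressed down: the program finishes while still holding it so. Leave the clear flask, the dropper bottle and the pink-banded jar as they stand.

Things in the scene. Friction and masses are not known exactly. Their poses are not given: they have to be found in the camera images.
- amber_flask: loose, stoppered, flat-bottomed round flask of amber brown glass, 0.1 to 0.2 kg, standing on the worktop. Origin: centre of its underside, z up. Round about z: bulb 60 mm across, its centre 26 mm up; straight neck 22 mm across from 54 to 100 mm up (grip it at about 84 mm); lip 27 mm across at 100 to 104 mm; black rubber stopper, fixed, to 118 mm.
- amber_flask_bulb (a point): centre of the amber flask's ball-shaped bulb (radius 30 mm), 26 mm above the flask's underside
- clear_flask: a second flask of the same shape and size in clear glass; leave it alone. Origin at the centre of its underside, z up
- cradle: the mixer, fixed: white round housing 116 mm across, 40 mm high; above it a blue conical ring on three sprung pins. Origin: centre of its underside, z up. The ring is open through, 44 mm inside at its lower edge (70 mm up at rest), 64 mm inside and 72 outside at its rim (84 mm up). Its three lugs (49 mm from the axis at most) meet steel stop sleeves after 14 mm of travel.
- ring_seat (a point): point on the ring's axis where the centre of the bulb lies when the flask is seated upright; it moves down with the ring (90.5 mm above the worktop at rest, 76.5 mm fully pressed). The bulb seats on the conical inside of the ring; the flask's underside is then 26 mm below this point.
- ring (a joint): downward travel of the sprung ring in m: 0 at rest (up), 0.014 at its stop (fully pressed). Springs push it up with about 4 N at the start of travel and 12 N at the stop; the flask's weight alone does not press it down
- dropper: amber dropper bottle with a black bulb cap, 33 mm in diameter, 102 mm high; leave it alone. Origin at the centre of its underside
- pink_jar: white cream jar with a pink band, 65 mm in diameter, 50 mm high; leave it alone. Origin at the centre of its underside

How it is judged (in metres and radians):
On the way, in this order (a step that is already met when the one before it is completed fails the run):
1. the amber flask is lifted clear of the worktop (height (world z) of amber_flask above 0.04 m), for 0.1 s.
2. the amber flask, seated upright in the ring, has pressed it down (distance between amber_flask_bulb and ring_seat below 0.008 m and angle between amber_flask's own z axis and vertical below 0.2 rad and value of joint ring above 0.01 m), for 0.2 s.
At the end, for the whole second after the job is handed in: Fingers hold the amber flask (over 3 N), seated within 8 mm and upright within 0.2 rad, still, keeping the ring over 10 of its 14 mm down (over 5 N); robot not touching the mixer; clear flask, dropper and jar within 30 mm of their start, clear flask upright (all of step 2 and contact force between amber_flask and cradle above 5 N and contact force between the fingers and amber_flask above 3 N and contact force between each of the arm, the fingers and cradle below 1 N and linear speed of amber_flask below 0.02 m/s and distance of each of clear_flask, dropper, pink_jar from where it was at the start of the episode below 0.03 m and angle between clear_flask's own z axis and vertical below 0.2 rad); the arm keeps its last pose, push and grip.
It fails at once if the amber flask is rammed into the mixer (over 50 N) (contact force between amber_flask and cradle above 50 N).
It fails at once if the clear flask is shoved or tipped over (distance of clear_flask from where it was at the start of the episode above 0.03 m or angle between clear_flask's own z axis and vertical above 0.5 rad).
It fails at once if the dropper bottle or the jar is shoved (distance of any of dropper, pink_jar from where it was at the start of the episode above 0.03 m).
It also fails if it takes over 29 s, if anything falls off the work surface, if the arm or the gripper's body presses on something with over 40 N, if the wrist force passes 120 N, or if a joint passes its speed limit or range.

## Working session

There is one attempt and no reset: what is moved stays moved. The work goes in short steps, Python scripts to look and compute and a tool call to move; the robot and the scene stay as the last step left them, time stands still between calls to the robot, and variables do not carry over. Pictures are saved under pics/ and viewed, at most 10 in all, crops included, and the job is handed in when it is done.

Besides the shell and the picture viewer there is one more tool, called after "Emit:" as a command line: name --argument value ..., lists and objects as JSON in quotes. servo_tool: Moves the arm, as the interface text tells. Its arguments: {"type":"object","properties":{"moves":{"type":"array"}},"required":["moves"]}

```bash
mkdir -p pics; cat > h.py <<'E'
from cell import *
import numpy as np, cv2
def ray(c,u,v):
    K=np.array(c["K"]);x=(u-K[0,2])/K[0,0];y=(v-K[1,2])/K[1,1];a,b=x,y
    for _ in range(20):
        s=1+c["k1"]*(a*a+b*b);a,b=x/s,y/s
    return a,b
def origin_dir(name,u,v):
    c=get_calibration(name);a,b=ray(c,u,v);R=np.array(c["R"]);t=np.array(c["t"])
    return -R.T@t, R.T@np.array([a,b,1.])
def onplane(name,u,v,z):
    o,d=origin_dir(name,u,v);return o+d*(z-o[2])/d[2]
def atdepth(name,u,v,D):
    o,d=origin_dir(name,u,v);return o+d*D
def project(name,X):
    c=get_calibration(name);p=np.array(c["R"])@np.array(X,float)+np.array(c["t"]);a,b=p[0]/p[2],p[1]/p[2]
    s=1+c["k1"]*(a*a+b*b);K=np.array(c["K"]);return K[0,0]*a*s+K[0,2],K[1,1]*b*s+K[1,2]
E
python3 - <<'E'
from h import *
for n in("top","side"):
    p,d=read_camera(n);cv2.imwrite(f"pics/{n}0.png",p);np.save(f"{n}0.npy",d)
    c=get_calibration(n);print(n,np.round(origin_dir(n,280,210),3),c["K"])
s=state();print(s)
E
```

```text
top [[ 4.909840e+02  7.020000e+00  1.142874e+03]
 [ 8.700000e-02  1.400000e-02 -9.960000e-01]] [[504.54621979   0.         281.22899933]
 [  0.         504.54621979 216.31805143]
 [  0.           0.           1.        ]]
side [[ 5.59194e+02  8.22605e+02  4.45868e+02]
 [ 1.80000e-02 -9.13000e-01 -4.07000e-01]] [[399.94748698   0.         283.47817272]
 [  0.         399.94748698 204.97979984]
 [  0.           0.           1.        ]]
{'t': 0.1, 'joints': array([-1.28861425e+00,  4.91484068e-01,  1.55937402e+00, -4.00747465e-05,
        1.09168408e+00, -1.05577511e-01]), 'qvel': array([ 0.00012321, -0.00116373, -0.0028239 ,  0.00139646,  0.0020256 ,
        0.00102067]), 'tau': array([ 1.82201773e-03, -6.13624406e+01, -2.58605969e+01,  6.93541579e-02,
        4.70147934e-02, -3.47328046e-05]), 'eef_pos': array([ 236.28981732, -578.39126337,  214.13461946]), 'tcp_rot': array([-3.14064467e+00, -6.47147910e-05,  3.87778046e-01]), 'ft_force': array([0.49319654, 0.19439788, 0.04152664]), 'moment': array([-0.01583151,  0.05652834, -0.0007054 ]), 'grip_force': 0.0, 'opening': 0.9990240445600564}
```

View pics/top0.png

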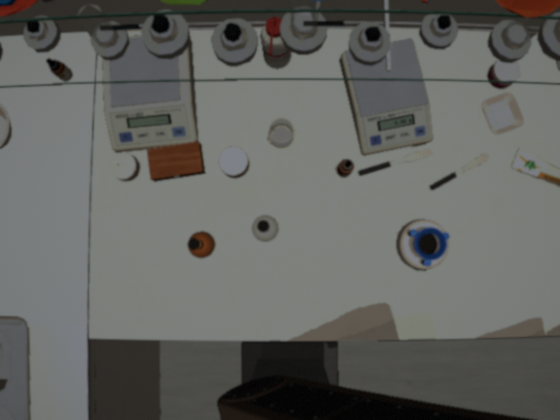

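View pics/side0.png

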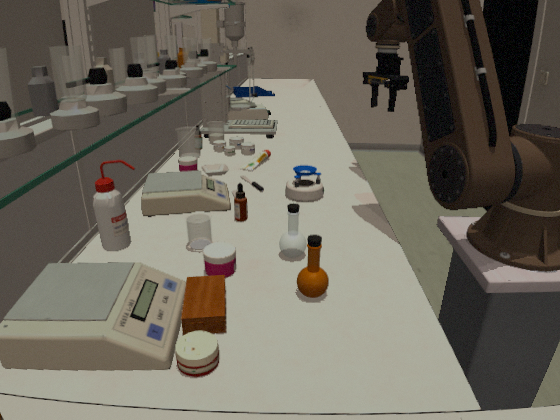

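The top view shows the amber flask at about (202,244), the clear flask at (265,228), the blue ring at (424,244), the dropper at (345,168) and the jar at (233,161). The side view shows the amber bulb at (313,282) with its stopper at (314,241), the clear stopper at (293,212) and the ring at (305,172).

```bash
cat > m.py <<'E'
from h import *
def blob(hsv,lo,hi,box):
    m=cv2.inRange(hsv,lo,hi);k=np.zeros_like(m);x0,y0,x1,y1=box;k[y0:y1,x0:x1]=255;m&=k
    c=max(cv2.findContours(m,0,2)[0],key=cv2.contourArea);return c
def tri(a,b):  # nearest point of two rays
    o1,d1=origin_dir("top",*a);o2,d2=origin_dir("side",*b)
    s=np.linalg.lstsq(np.c_[d1,-d2],o2-o1,rcond=None)[0]
    p,q=o1+s[0]*d1,o2+s[1]*d2;return (p+q)/2,np.linalg.norm(p-q)
E
python3 - <<'E'
from m import *
np.set_printoptions(precision=1,suppress=True)
T=cv2.imread("pics/top0.png");S=cv2.imread("pics/side0.png")
hT,hS=[cv2.cvtColor(i,cv2.COLOR_BGR2HSV) for i in(T,S)]
def show(n,c): 
    (x,y),r=cv2.minEnclosingCircle(c);print(n,cv2.contourArea(c),"circ",x,y,r,"box",cv2.boundingRect(c));return x,y
am=show("amberT",blob(hT,(3,110,40),(20,255,255),(180,220,225,265)))
bl=blob(hS,(3,120,40),(20,255,255),(290,235,335,305));show("amberS",bl)
b=bl[bl[:,0,1]>262];bs=show("bulbS",b)
print("bulb tri",tri(am,bs), "plane26",onplane("top",*am,26),onplane("side",*bs,26))
st=show("stopT",blob(hT,(0,0,0),(180,255,45),(180,225,212,260)))
ss=show("stopS",blob(hS,(0,0,0),(180,255,50),(300,228,330,250)))
print("stop tri",tri(st,ss),onplane("top",*st,118))
ct=show("cstopT",blob(hT,(0,0,0),(180,255,60),(250,215,278,242)));print(onplane("top",*ct,118))
cs=show("cstopS",blob(hS,(0,0,0),(180,255,50),(283,200,303,214)));print(tri(ct,cs))
r=blob(hT,(100,120,40),(130,255,255),(390,215,455,275));show("ringT",r)
rs=blob(hS,(100,120,40),(130,255,255),(285,160,325,185));show("ringS",rs)
w=blob(hT,(0,0,90),(180,90,255),(395,215,455,275))
cv2.imwrite("pics/crop1.png",np.hstack([cv2.resize(T[210:280,385:465],None,fx=5,fy=5,interpolation=2),cv2.resize(T[210:280,180:260],None,fx=5,fy=5,interpolation=2)]))
E
```

```text
amberT 345.0 circ 201.00909423828125 244.1883087158203 12.189050674438477 box (190, 233, 24, 24)
amberS 947.0 circ 313.5 270.1226501464844 26.91929054260254 box (297, 244, 31, 54)
bulbS 744.5 circ 312.0746154785156 280.7984924316406 16.31561279296875 box (297, 265, 31, 33)
bulb tri (array([512.1, 198.9,  24.6]), np.float64(1.4093713554639493)) plane26 [512.8 198.6  26. ] [511.6 201.   26. ]
stopT 78.0 circ 193.5 243.5 5.700977325439453 box (189, 238, 10, 12)
stopS 110.0 circ 314.0 240.3125 6.853760242462158 box (308, 236, 13, 11)
stop tri (array([512. , 199.8, 110.4]), np.float64(1.1992473651951445)) [512.4 198.3 118. ]
cstopT 84.0 circ 263.0 225.5 5.590270042419434 box (258, 221, 11, 11)
[548.9  56.2 118. ]
cstopS 71.0 circ 293.0 207.5 5.590270042419434 box (288, 204, 11, 9)
(array([548.3,  56.6, 110.4]), np.float64(2.026503336144313))
ringT 829.5 circ 428.0467224121094 243.0562286376953 21.164306640625 box (410, 228, 39, 37)
ringS 163.0 circ 306.5 170.5 13.729630470275879 box (293, 166, 28, 12)
```

View pics/crop1.png

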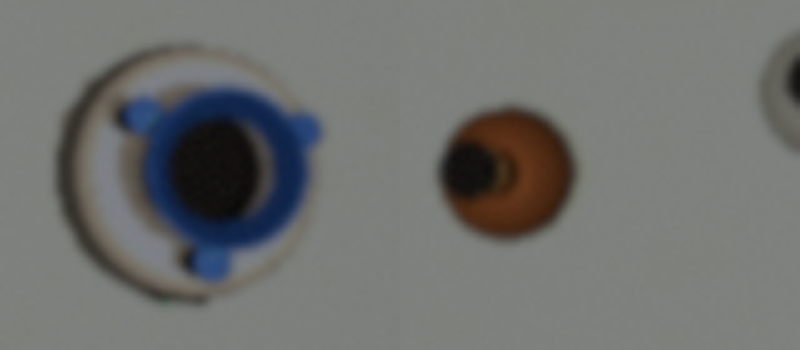

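The crop shows the blue rim circle centred near pixel (430,243), with three small lugs around it, and the amber flask standing upright. I'll measure the ring without its lugs.

```bash
python3 - <<'E'
from m import *
np.set_printoptions(precision=1,suppress=True)
T=cv2.imread("pics/top0.png");S=cv2.imread("pics/side0.png")
hT,hS=[cv2.cvtColor(i,cv2.COLOR_BGR2HSV) for i in(T,S)]
c=blob(hT,(100,110,30),(130,255,255),(390,215,455,275))
m=np.zeros((420*4,560*4),np.uint8);cv2.drawContours(m,[c*4],-1,255,-1)
m=cv2.morphologyEx(m,cv2.MORPH_OPEN,cv2.getStructuringElement(2,(81,81)))
cc=cv2.findContours(m,0,2)[0][0];e=cv2.fitEllipse(cc);u,v=e[0][0]/4,e[0][1]/4
P=onplane("top",u,v,84);print("rim",u,v,P,"diam mm",np.array(e[1])/4*(1143-84)/504.5, cv2.boundingRect(cc))
s=blob(hS,(100,110,30),(130,255,255),(285,155,330,185));q=s[:,0]
for z in(84,):
    print("proj side of rim",project("side",P), "x-ext",q[:,0].min(),q[:,0].max(),q[:,1].min(),q[:,1].max())
    a=np.linspace(0,6.28,60);pts=np.array([project("side",P+[36*np.cos(t),36*np.sin(t),0]) for t in a]);print("exp ext",pts.min(0),pts.max(0))
b=cv2.cvtColor(T,cv2.COLOR_BGR2GRAY)
# housing by depth: height map
D=np.load("top0.npy")
H=[];o=get_calibration("top")
for v2 in range(210,285):
    for u2 in range(385,470):
        if D[v2,u2]>0:
            X=atdepth("top",u2,v2,D[v2,u2])
            H.append(X)
H=np.array(H);k=H[(abs(H[:,2]-40)<6)];print("housing top",len(k),k[:,0].min(),k[:,0].max(),k[:,1].min(),k[:,1].max())
k=H[H[:,2]>74];print("ring pts",len(k),k.mean(0),k.min(0),k.max(0))
print("start-grasp yaw",state()["tcp_rot"])
for n,uv in(("dropper",(345,168)),("jar",(233,161))): print(n,onplane("top",*uv,80 if n=="dropper" else 50))
E
```

```text
rim 429.824462890625 243.3353729248047 [ 511.9 -294.4   84. ] diam mm [63.7 65. ] (1657, 912, 124, 124)
proj side of rim (np.float64(303.98956916141884), np.float64(167.7363771190839)) x-ext 293 320 166 177
exp ext [291.7 164. ] [316.3 171.7]Traceback (most recent call last):
  File "<stdin>", line 21, in <module>
  File "h.py", line 14, in atdepth
    o,d=origin_dir(name,u,v);return o+d*D
        ~~~~~~~~~~^^^^^^^^^^
  File "h.py", line 9, in origin_dir
    c=get_calibration(name);a,b=ray(c,u,v);R=np.array(c["R"]);t=np.array(c["t"])
ValueError: time passes only in moves, steps and waits
```

```bash
python3 - <<'E'
from m import *
np.set_printoptions(precision=1,suppress=True)
D=np.load("top0.npy");c=get_calibration("top");R=np.array(c["R"]);t=np.array(c["t"])
v,u=np.mgrid[210:285,385:470];d=D[210:285,385:470]
a,b=ray(c,u.astype(float),v.astype(float));X=(np.stack([a*d,b*d,d],-1)-t)@R
X=X[d>0];z=X[:,2]
print("bench z",np.median(z))
for lo,hi in((30,48),(74,95)):
    k=X[(z>lo)&(z<hi)];h=cv2.convexHull(k[:,:2].astype(np.float32))
    print(lo,len(k),np.median(k,0),k.min(0),k.max(0),cv2.minEnclosingCircle(h))
print(onplane("top",345,168,80),onplane("top",233,161,50))
E
```

```text
bench z 1.0891330335483538
30 1276 [ 511.4 -285.7   39.6] [ 458.5 -348.4   30. ] [ 564.9 -240.1   46.9] ((512.0955810546875, -294.60394287109375), 55.597633361816406)
74 422 [ 512.4 -301.2   80.4] [ 466.1 -335.1   74. ] [ 546.4 -259.1   88.6] ((510.90570068359375, -294.37322998046875), 44.85319137573242)
[ 673.3 -116.6   80. ] [694.9 125.7  50. ]
```

Amber flask at (512,199), mixer at (512,-294.5), clear flask at (549,56). The sizes and heights match the ones given. Moving now.

Emit:
servo_tool --moves '[0.69,0.95,0,0,1,0.69,0.95,0,0,1,0.69,0.95,0,0,1,0.69,0.95,0,0,1,0.69,0.95,0,0,1,0.69,0.95,0,0,1,0.69,0.95,0,0,1,0.69,0.95,0,0,1,0.69,0.95,0,0,1,0.69,0.95,0,0,1,0.69,0.95,0,0,1,0.69,0.95,0,0,1]'

```text
t: 1.1
eef_pos: [514.5, -194.5, 214.5]
tcp_rot: [-3.141, -0.0, 0.391]
ft_force: [-0.3, 0.6, -0.2]
opening: 0.996
grip_force: 0.0
```

Emit:
servo_tool --moves '[0,1,0,0,1,0,1,0,0,1,0,1,0,0,1,0,1,0,0,1,0,1,0,0,1,0,1,0,0,1,0,1,0,0,1,0,1,0,0,1,0,1,0,0,1,0,1,0,0,1,0,1,0,0,1,0,1,0,0,1]'

```text
t: 2.1
eef_pos: [512.0, 202.3, 214.2]
tcp_rot: [3.141, 0.001, 0.39]
ft_force: [-0.4, -0.7, 0.2]
opening: 1.0
grip_force: 0.0
```

Emit:
servo_tool --moves '[0,-0.005,-0.06,0,1,0,-0.005,-0.12,0,1,0,-0.005,-0.18,0,1,0,-0.005,-0.24,0,1,0,-0.005,-0.3,0,1,0,-0.005,-0.345,0,1,0,-0.005,-0.373,0,1,0,-0.005,-0.373,0,1,0,-0.005,-0.373,0,1]'

```text
t: 2.85
eef_pos: [512.6, 198.6, 65.6]
tcp_rot: [3.142, 0.001, 0.387]
ft_force: [0.2, -0.2, -0.5]
opening: 0.999
grip_force: 0.0
```

Emit:
servo_tool --moves '[0,0,0,0,0.6,0,0,0,0,0.45,0,0,0,0,0.35,0,0,0,0,0.3,0,0,0,0,0.2,0,0,0,0,0,0,0,0,0,0,0,0,0,0,0,0,0,0,0,0,0,0,0,0,0,0,0,0,0,0]'

```text
t: 3.77
eef_pos: [512.4, 199.4, 65.4]
tcp_rot: [3.141, 0.0, 0.388]
ft_force: [-0.7, -0.6, -0.2]
opening: 0.285
grip_force: 0.1
```

Emit:
servo_tool --moves '[0,0,0,0,0,0,0,0,0,0,0,0,0,0,0,0,0,0,0,0,0,0,0,0,0]'

```text
t: 4.18
eef_pos: [512.4, 199.4, 65.4]
tcp_rot: [3.142, 0.0, 0.388]
ft_force: [0.1, 0.1, 0.1]
opening: 0.266
grip_force: 30.0
```

Emit:
servo_tool --moves '[0,0,0.03,0,0,0,0,0.08,0,0,0,0,0.14,0,0,0,0,0.2,0,0,0,0,0.26,0,0,0,0,0.32,0,0,0,0,0.37,0,0,0,0,0.38,0,0,0,0,0.38,0,0]'

```text
t: 4.93
eef_pos: [512.6, 199.5, 218.2]
tcp_rot: [3.141, -0.002, 0.388]
ft_force: [-1.2, 1.2, -0.9]
opening: 0.267
grip_force: 30.0
```

```bash
python3 - <<'E'
from m import *
p,_=read_camera("side");cv2.imwrite("pics/side1.png",p)
print(state())
E
```

```text
{'t': 4.9833, 'joints': array([ 2.51027233e-01,  3.81458706e-01,  1.74214042e+00, -9.84248208e-05,
        1.01802863e+00,  1.43407347e+00]), 'qvel': array([ 0.0017721 ,  0.02257348,  0.01841852, -0.00159127, -0.00547766,
        0.00121367]), 'tau': array([ 5.81278629e-02, -5.54291403e+01, -2.62497675e+01,  4.24140296e-02,
        6.10969635e-02,  2.96577518e-04]), 'eef_pos': array([512.13064399, 199.33772047, 216.97014003]), 'tcp_rot': array([3.14151445e+00, 4.61921124e-05, 3.87801767e-01]), 'ft_force': array([-0.71734851,  0.11968368, -1.45090507]), 'moment': array([0.01843761, 0.01417095, 0.02100585]), 'grip_force': 30.00001407635864, 'opening': 0.26292134614766094}
```

View pics/side1.png

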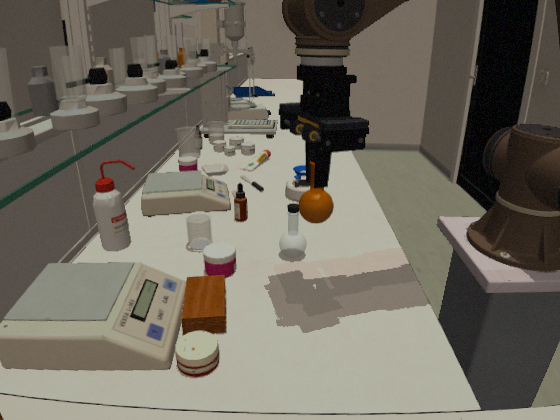

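The flask is held upright, with its bulb near (316,205) in the side view. I'll check how it sits in the grip while carrying it to the mixer.

```bash
python3 - <<'E'
from m import *
np.set_printoptions(precision=1,suppress=True)
T,_=read_camera("top")
S=cv2.imread("pics/side1.png");h=cv2.cvtColor(S,cv2.COLOR_BGR2HSV)
c=blob(h,(3,120,40),(20,255,255),(290,180,340,230));c=c[c[:,0,1]>190]
(x,y),r=cv2.minEnclosingCircle(c);print(x,y,r,"expected",project("side",(512,199.3,217-65.4+26)))
o,d=origin_dir("side",x,y);print(o+d*((199.3-o[1])/d[1]))
E
```

```text
315.19329833984375 205.2324676513672 17.284038543701172 expected (np.float64(315.1643576339899), np.float64(205.2144183876996))
[511.9 199.3 177.6]
```

Emit:
servo_tool --moves '[0,-0.05,0,0,0,0,-0.14,0,0,0,0,-0.23,0,0,0,0,-0.32,0,0,0,0,-0.41,0,0,0,0,-0.5,0,0,0,0,-0.59,0,0,0,0,-0.68,0,0,0,0,-0.77,0,0,0,0,-0.86,0,0,0,0,-0.93,0,0,0,0,-0.98,0,0,0]'

```text
t: 6.03
eef_pos: [511.6, -195.0, 215.6]
tcp_rot: [-3.14, 0.002, 0.386]
ft_force: [-0.6, 0.1, -0.8]
opening: 0.268
grip_force: 30.0
```

Emit:
servo_tool --moves '[0,-0.08,0,0,0,0,-0.16,0,0,0,0,-0.22,0,0,0,0,-0.255,0,0,0,0,-0.255,-0.04,0,0,0,-0.255,-0.1,0,0,0,-0.255,-0.14,0,0,0,-0.255,-0.16,0,0,0,-0.255,-0.16,0,0,0,-0.255,-0.16,0,0]'

```text
t: 6.87
eef_pos: [512.5, -294.3, 153.3]
tcp_rot: [-3.141, 0.0, 0.388]
ft_force: [-0.3, 0.6, -0.4]
opening: 0.265
grip_force: 30.0
```

```bash
python3 - <<'E'
from m import *
np.set_printoptions(precision=1,suppress=True)
s=state();print(s["eef_pos"],s["ft_force"])
T,_=read_camera("top");S,_=read_camera("side")
cv2.imwrite("pics/c2.png",np.hstack([cv2.resize(T[180:290,370:480],(400,400)),cv2.resize(S[110:210,255:355],(400,400))]))
E
```

```text
[ 512.5 -294.3  153.3] [-0.3  0.6 -0.4]
```

View pics/c2.png

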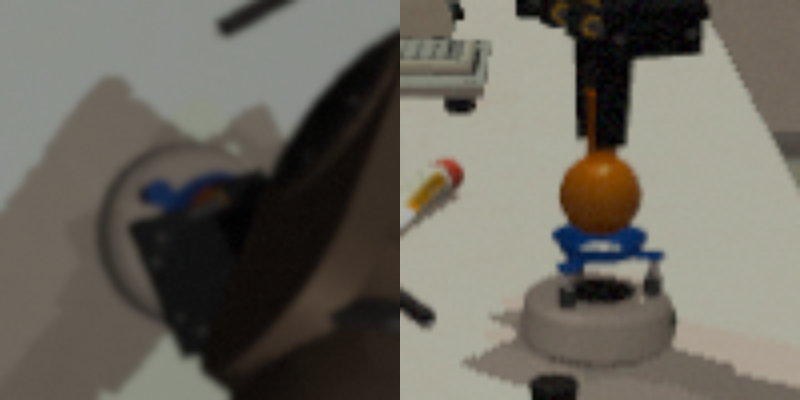

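The side crop shows the bulb centred over the ring (crop columns ~600 for both) and just above it. I'll lower it gently now.

Emit:
servo_tool --moves '[0,0,-0.02,0,0,0,0,-0.035,0,0,0,0,-0.045,0,0,0,0,-0.05,0,0,0,0,-0.055,0,0,0,0,-0.06,0,0,0,0,-0.06,0,0,0,0,-0.06,0,0]'

```text
t: 7.63
eef_pos: [512.5, -294.8, 129.6]
tcp_rot: [3.141, -0.0, 0.388]
ft_force: [0.6, -1.1, -1.4]
opening: 0.263
grip_force: 30.0
```

Emit:
servo_tool --moves '[0,0,-0.003,0,0,0,0,-0.006,0,0,0,0,-0.009,0,0,0,0,-0.012,0,0,0,0,-0.015,0,0,0,0,-0.015,0,0,0,0,-0.015,0,0]'

```text
t: 8.22
eef_pos: [512.5, -294.8, 123.7]
tcp_rot: [3.141, -0.0, 0.388]
ft_force: [-1.2, -2.0, 5.2]
opening: 0.269
grip_force: 30.0
```

Emit:
servo_tool --moves '[0,0,-0.003,0,0,0,0,-0.006,0,0,0,0,-0.009,0,0,0,0,-0.012,0,0,0,0,-0.015,0,0,0,0,-0.016,0,0,0,0,-0.016,0,0,0,0,-0.016,0,0]'

```text
t: 8.88
eef_pos: [512.7, -294.9, 117.7]
tcp_rot: [3.14, -0.001, 0.388]
ft_force: [-1.4, -0.6, 9.0]
opening: 0.264
grip_force: 30.0
```

Emit:
servo_tool --moves '[0,0,-0.001,0,0,0,0,-0.002,0,0,0,0,-0.003,0,0,0,0,-0.003,0,0,0,0,-0.003,0,0]'

```text
t: 9.3
eef_pos: [512.7, -294.9, 116.6]
tcp_rot: [3.14, -0.001, 0.388]
ft_force: [-1.6, -1.1, 8.7]
opening: 0.263
grip_force: 30.0
```

Emit:
servo_tool --moves '[0,0,-0.001,0,0,0,0,-0.001,0,0,0,0,-0.002,0,0,0,0,-0.002,0,0,0,0,-0.002,0,0,0,0,-0.002,0,0]'

```text
t: 9.8
eef_pos: [512.7, -294.9, 115.8]
tcp_rot: [3.14, -0.001, 0.388]
ft_force: [-1.6, -1.7, 10.1]
opening: 0.268
grip_force: 30.0
```

Emit:
servo_tool --moves '[0,0,-0.001,0,0,0,0,-0.001,0,0,0,0,-0.001,0,0]'

```text
t: 10.05
eef_pos: [512.7, -294.9, 115.4]
tcp_rot: [3.14, -0.001, 0.388]
ft_force: [-1.2, -0.1, 10.6]
opening: 0.266
grip_force: 30.0
```

```bash
python3 - <<'E'
from m import *
np.set_printoptions(precision=1,suppress=True)
S,_=read_camera("side");s=state();print(s["eef_pos"],s["ft_force"])
h=cv2.cvtColor(S,cv2.COLOR_BGR2HSV);c=blob(h,(3,120,40),(20,255,255),(285,130,325,185))
print(cv2.boundingRect(c),"bulb expected at",project("side",(512,-294.5,76.5)))
cv2.imwrite("pics/c3.png",cv2.resize(S[110:210,235:375],(784,560)))
E
```

```text
[ 512.7 -295.   115.5] [-1.4 -0.4 10.4]
(295, 145, 20, 31) bulb expected at (np.float64(303.8961856329244), np.float64(170.1635376686745))
```

View pics/c3.png

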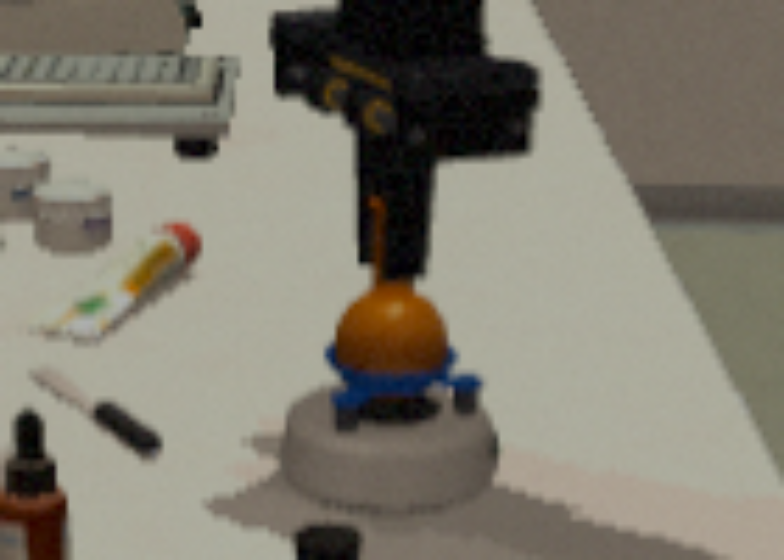

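The side crop shows the bulb seated upright in the ring, with the lugs at the sleeves. The push force is about 12 N, the spring force at the stop. I'll press slightly further to confirm the stop.

Emit:
servo_tool --moves '[0,0,-0.001,0,0,0,0,-0.001,0,0,0,0,-0.001,0,0]'

```text
t: 10.35
eef_pos: [512.8, -295.0, 115.1]
tcp_rot: [3.14, -0.001, 0.388]
ft_force: [-2.0, -0.6, 10.5]
opening: 0.264
grip_force: 30.0
```

Emit:
servo_tool --moves '[0,0,-0.001,0,0,0,0,-0.001,0,0,0,0,-0.001,0,0]'

```text
t: 10.6
eef_pos: [512.8, -295.0, 114.9]
tcp_rot: [3.14, -0.001, 0.388]
ft_force: [-1.3, -0.6, 12.5]
opening: 0.268
grip_force: 30.0
```

Emit:
servo_tool --moves '[0,0,-0.001,0,0,0,0,-0.002,0,0,0,0,-0.002,0,0,0,0,-0.002,0,0]'

```text
t: 10.93
eef_pos: [513.0, -295.2, 114.8]
tcp_rot: [3.139, -0.002, 0.388]
ft_force: [-2.0, -0.0, 18.4]
opening: 0.264
grip_force: 30.0
```

Emit:
servo_tool --moves '[0,0,0,0,0,0,0,0,0,0,0,0,0,0,0,0,0,0,0,0]'

```text
t: 11.27
eef_pos: [513.1, -295.2, 114.8]
tcp_rot: [3.139, -0.002, 0.388]
ft_force: [-3.1, -0.7, 18.4]
opening: 0.268
grip_force: 30.0
```

The force rose to 18 N with no further travel, so the ring is at its stop and the hold is steady. Handing in.

```bash
python3 -c "
from cell import *
print(job_done())"
```

```text
the job is handed in; nothing more can be done
None
```

I handed the job in with the amber flask upright in the ring, gripped at 30 N and pressing the ring against its stop with about 18 N; the hand-in reported no verdict. I didn't re-measure the clear flask, dropper and jar at the end, but the arm stayed well clear of them.

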